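Wedge up the back of a nearly empty keg to its tilt stop

TASK

The keg is nearly empty, so tip it forward for the last pours: take the long pale wedge with the green end and slide it, thin end first, along the table straight in under the middle of the bar at the back of the keg's cradle. Push it on until the bar has risen to the red tilt stop and the wedge holds it snug against the stop's two screws, going gently and by feel at the end, because forcing it any further bends the stop. Then let go, and leave the keg, the mug under the tap and the other things on the table alone.

Things in the scene. Friction and masses are not known exactly. Their poses are not given: they have to be found in the camera images.
- wedge: Loose pale beech wedge, thick end painted green, 215 long x 42 wide, 0.16 kg, flat on its sole. Origin on the sole, mid length and width; x to the thin end, z up. Top slopes from 38 high at x -52.5 to 6 high at x +107.5 (1 in 5); a level block 38 high behind that. Upright sides all along to grasp across its width; balances near x -25. Waxed sole and slope (friction about 0.3): stays put under load.
- wedge_tip (a point): Middle of the wedge's thin edge, on the sole: 107.5 mm along +x from the wedge's origin.
- wedge_butt (a point): Middle of the wedge's green block, on the sole: 85 mm along -x from the wedge's origin; block 55 mm long, 42 wide, 38 high, upright end face at the back. The place to push from.
- stand: Oak keg stand fixed to the table. Origin on the table, under the middle of the cradle's rear foot bar as it lies at the start; x level towards the tap (the way the wedge goes in), z up. Runners and guide posts at y +-109 to +-141 mm, x -22 to 283; posts 100 high. Bar rests at y +-89 to +-111; between them the table is clear for the wedge. Hinge of the cradle at x 265, 125 high.
- cradle: Tilting steel and oak cradle with a blue 5-litre keg (160 across, 235 long, top 284 high, from stand x +20 mm on) and tap. Origin on the hinge, x to the tap, y along the hinge. Rear legs at y +-72 mm go down to the foot bar. Not to be lifted or pushed by the robot itself.
- foot_bar (a point): Middle of the underside of the cradle's rear foot bar: level steel tube 20 mm thick, 212 long, across the stand; 14 mm above the table when down. Rises 1 mm per 5 mm of wedge travel and shifts back up to 7 mm. It bears on the wedge with 5 to 10 N (differs), so that the wedge takes a steady push of about 3 to 11 N while it rises.
- stop: Red tilt stop, the height mark: two red sleeves on the guide posts, each with a red lip over an end of the foot bar. Origin midway, at the lips' underside; axes as the stand's. Its height differs. A brass set-screw in each lip ends 1.5 to 7.5 mm below it (differs, not measured, both alike): the bar's top (20 mm above foot_bar) meets the screws after rising 9 to 20 mm. It bends above 12 N.
- stop_screws (a point): Midway between the two set-screws, at the lips' underside. Contact of bar and screws is hard: about 1 mm of wedge travel past first contact brings some 10 N on them, and the push rises by about 1.2 to 1.5 N per N. Snug is some 6 to 10 N more push than while the bar was rising; 2.5 N or more must stay on the screws once the wedge is let go (little is lost then).
- tap_mug: Glass mug, 76 mm across, 98 mm high, standing on the drip tray under the tap; leave it.
- spare_mug: Empty glass mug, 76 mm across, 98 mm high; leave it.
- bottle: Brown bottle, 62 mm across, 200 mm high; leave it.
- snack_box: Green snack box, 110 x 170 x 32 mm; leave it.
- mallet: Wooden tapping mallet lying down, 240 mm long; leave it.
- coasters: Stack of round card coasters, 96 mm across, 24 mm high; leave it.
- chock: Short dark chock, 110 x 48 x 20 mm: too low for this job; leave it.
Not all that is in view belongs to the job. Of the things shaped like the wedge, the beech one is meant.

How it is judged:
By the outcome, as a careful person would: the job done as asked, in the order asked, and still so for the second after the job is handed in, with the robot touching nothing.
It also fails if it takes over 56 s, if anything falls off the work surface, if the arm or the gripper's body presses on something with over 40 N, if the wrist force passes 120 N, or if a joint passes its speed limit or range.

ROBOT

A 6-joint arm with a two-finger parallel gripper is mounted at the origin on the work surface. World frame = base frame: x ahead of the robot, y to its left, z up, the work surface at z = 0. Lengths are in m, angles in rad, forces in N, time in s.
With the tool pointing down it reaches from about 0.3 to 0.775 m from the base axis. Payload 14.6 kg.
Tool frame: the origin (TCP) lies at the very end of the fingers, on their centre line; the grasp point (between the pads) lies 19 mm behind it; y points along the fingers, x is the direction in which the jaws open and shut, and the axes are right-handed (so a half turn about y gives the same grasp; the last joint's range is limited). The gripper opens to 94 mm and grips with 3 to 60 N. Pads are 16 mm wide; open, the fingers measure 119 mm over their backs; the gripper's body (75 mm by 177 mm) begins 78 mm behind the grasp point.
Start: joints at [-1.324, 0.3, 1.521, -0, 1.321, -0.067], TCP at [0.17, -0.523, 0.205] pointing down, gripper open.
Joint ranges: [-3.03, 3.03], [-0.79, 2.21], [0.23, 2.52], [-1.04, 4.18], [0, 3.07], [-2.55, 2.55]. Speed limits (rad/s): [2.22, 2.22, 2.57, 3.14, 3.14, 3.14].

INTERFACE

Orientations are given as [roll, pitch, yaw] about the fixed x, y, z axes, in that order (R = Rz(yaw) Ry(pitch) Rx(roll)).
In Python, from station import get_obs, cams, hand_in gives the robot as it stands. The module is installed in compiled form; this text tells all that it offers.
- The arm moves only by the tool step_arm, never from a script. Its argument "plan" is a list of rows, each an object with "grip": the closure, from -1 (fully open) to 1 (shut), so that 0 is half open; "slide": the shift along the tool's x, y, z in m, a list of three; "spin": the turn about the tool's y in degrees. A call has 1 to 20 rows; each row shifts and turns the commanded pose from where the row before left it, along the tool's axes as they then stand; what a row does not reach is not made up. A row lasts 1/12 s, in which the tool goes at most 41.7 mm and 7.16 degrees, less where a joint would pass 70% of its speed; a pose out of reach is approached as far as the arm can. A call is refused whole if a number of a shift passes 0.0417 or a number of a turn 7.16, either way. A call with a gripper value outside its range is refused whole. The fingers move at their own pace and stop on an object; "force" is the grip in N (left out, the last holds). Time passes only in rows, so rows that do not move let the fingers close. It gives the time, the measured TCP pose, the force and the opening at its end, in the units of the state.
- get_obs(): the state, without advancing time (a new reading comes with each control period).
- cams.camera(name): name is "side" or "top"; returns the picture (400x640x3 uint8, blue, green, red); there is no depth.
- cams.calibration(name): a dict with "K" (3x3 intrinsics, pixels), "T" (4x4, takes a point from camera to world coordinates). Camera axes: x right, y up, looking along -z (the intrinsics and any distortion apply to the point x, -y, -z); pixel columns grow to the right and rows downward; lengths in m; the calibration is good to about 2 mm. A picture is of the moment at which its call begins. calibration takes no time and is no camera call.
- hand_in(): hands the job in, once; it reports no verdict.
The state is a dict: "time_s": time; "qpos": joint angles; "joint_vel": joint speeds; "tau": joint torques, N m; "ee_pos": TCP position; "eef_rot": TCP orientation; "force": force on the tool from outside, world axes, zero at the start; "moment": the same for the moment, N m; "grip_width": finger opening in m.
Only numpy, scipy, OpenCV 4.12 (cv2) and the standard library are available. Lean on these libraries where they do the work, as an engineer would, in place of code of your own. Each camera call takes 0.05 s, during which the arm holds its last target.

## Working session

There is one attempt and no reset: what is moved stays moved. The work goes in short steps, Python scripts to look and compute and a tool call to move; the robot and the scene stay as the last step left them, time stands still between calls to the robot, and variables do not carry over. Pictures are saved under pics/ and viewed, and the job is handed in when it is done.

Besides the shell and the picture viewer there is one more tool, called after ">>>" in YAML: its name, and indented under it one key for each argument. step_arm: Moves the arm, as the interface text tells. Its arguments: {"type":"object","properties":{"plan":{"type":"array","items":{"type":"object","properties":{"grip":{"type":"number"},"slide":{"type":"array","items":{"type":"number"}},"spin":{"type":"number"}}}},"force":{"type":"number"}},"required":["plan"]}

```bash
mkdir -p pics
python3 - <<'E'
from station import get_obs,cams
import cv2
for n in("side","top"):
    im=cams.camera(n);cv2.imwrite(f"pics/{n}0.png",im);c=cams.calibration(n);print(n,c)
print(get_obs())
E
```

```text
side {'K': array([[479.508472  ,   0.        , 320.71533663],
       [  0.        , 479.508472  , 208.00099467],
       [  0.        ,   0.        ,   1.        ]]), 'T': array([[-0.98244031, -0.11618405,  0.14598733,  0.75646696],
       [ 0.18574559, -0.5352601 ,  0.82401165,  1.55501413],
       [-0.01759582,  0.83665877,  0.54744177,  1.02156947],
       [ 0.        ,  0.        ,  0.        ,  1.        ]])}
top {'K': array([[456.42119829,   0.        , 320.13554892],
       [  0.        , 456.42119829, 205.47057522],
       [  0.        ,   0.        ,   1.        ]]), 'T': array([[ 0.01396798,  0.98937763, -0.14469555,  0.34117373],
       [-0.99978919,  0.01599734,  0.01287097,  0.19136008],
       [ 0.015049  ,  0.14448526,  0.98939251,  1.35437366],
       [ 0.        ,  0.        ,  0.        ,  1.        ]])}
{'time_s': 0.1, 'qpos': array([-1.32359124e+00,  3.00422185e-01,  1.52151601e+00, -2.79987259e-06,
        1.32066549e+00, -6.66324609e-02]), 'joint_vel': array([-1.10381755e-03, -1.62371224e-03, -1.84659643e-03,  5.69154457e-05,
        3.02553690e-04, -7.96113257e-04]), 'tau': array([-1.44399968e-03, -5.32654345e+01, -3.53286445e+01,  7.09199044e-02,
        2.35351530e-02, -6.72946840e-05]), 'ee_pos': array([ 0.16971522, -0.52292301,  0.20494068]), 'eef_rot': array([-1.57073172e+00,  1.00896785e-03, -1.25695805e+00]), 'force': array([-0.62411785, -0.00933266, -0.09911305]), 'moment': array([ 2.08607713e-05,  4.20973171e-02, -9.45171171e-03]), 'grip_width': 0.09400633371653408}
```

View pics/side0.png

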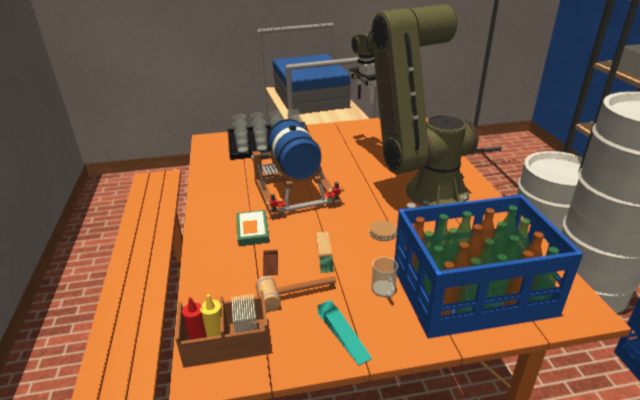

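View pics/top0.png

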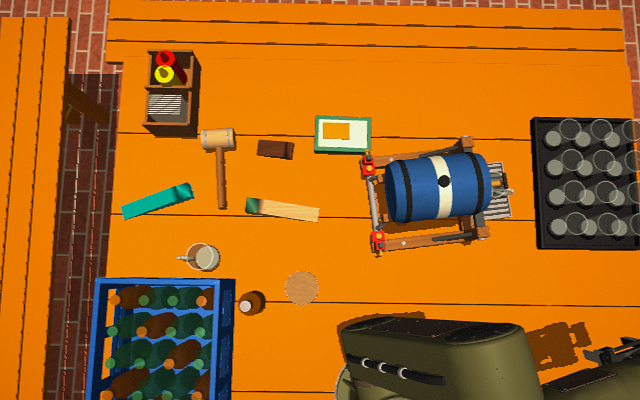

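The side view shows the cradle's foot bar at about (305,206) and the beech wedge at (325,250). In the top view the red sleeves are at (368,165) and (378,240), with the bar between them.

Things in the top view that could be taken for the wedge:
- Pale beech wedge with a green end, (283,209). This is the one meant.
- All-teal wedge, (157,201).
- Dark chock, (275,149).

Next I'll check the choice in one close crop.

Run:
```python
import cv2,numpy as np
t=cv2.imread("pics/top0.png");s=cv2.imread("pics/side0.png")
a=cv2.resize(t[130:260,235:400],None,fx=4.5,fy=4.5,interpolation=cv2.INTER_CUBIC)
cv2.imwrite("pics/c1.png",a)
b=cv2.resize(s[170:290,240:360],None,fx=5,fy=5,interpolation=cv2.INTER_CUBIC)
cv2.imwrite("pics/c2.png",b)
```

```text
(no output)
```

View pics/c1.png

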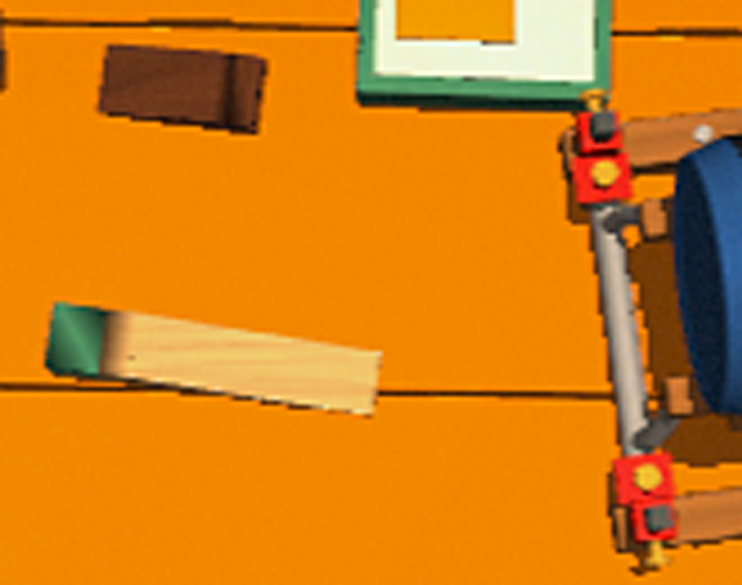

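View pics/c2.png

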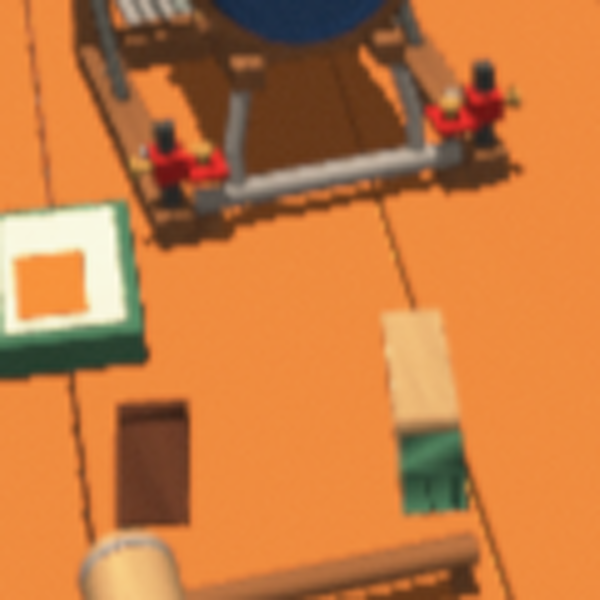

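The crop confirms it: pale body with a green end, at crop (215,360), thin end to the right. The grey bar runs from crop (606,207) to (637,455). I'll measure it now.

```bash
cat > h.py <<'E'
import numpy as np,cv2
from station import cams,get_obs
def ray(n,u,v):
    c=cams.calibration(n);K=c["K"];T=c["T"]
    d=T[:3,:3]@np.array([(u-K[0,2])/K[0,0],-(v-K[1,2])/K[1,1],-1]);return T[:3,3],d
def pl(n,u,v,z):
    o,d=ray(n,u,v);return o+d*(z-o[2])/d[2]
def proj(n,p):
    c=cams.calibration(n);K=c["K"];T=c["T"]
    q=T[:3,:3].T@(np.asarray(p)-T[:3,3]);return np.array([K[0,2]-K[0,0]*q[0]/q[2],K[1,2]+K[1,1]*q[1]/q[2]])
def tri(a,b):
    o1,d1=ray("top",*a);o2,d2=ray("side",*b)
    A=np.c_[d1,-d2];s=np.linalg.lstsq(A,o2-o1,rcond=None)[0]
    p,q=o1+s[0]*d1,o2+s[1]*d2;return (p+q)/2,np.linalg.norm(p-q)
E
python3 - <<'E'
from h import *
np.set_printoptions(precision=4,suppress=True)
for n in("top","side"):
    im=cv2.imread(f"pics/{n}0.png");hsv=cv2.cvtColor(im,cv2.COLOR_BGR2HSV)
    red=cv2.inRange(hsv,(0,200,120),(4,255,255))|cv2.inRange(hsv,(174,200,120),(180,255,255))
    k,l,st,ce=cv2.connectedComponentsWithStats(red)
    for i in range(1,k):
        if st[i,4]>20: print(n,"red",st[i],ce[i], pl(n,*ce[i],.08))
    x0,y0,x1,y1=(245,190,330,230) if n=="top" else (312,228,336,275)
    h=hsv[y0:y1,x0:x1]
    pale=cv2.inRange(h,(8,60,150),(30,175,255)); green=cv2.inRange(h,(50,60,20),(100,255,255))
    for nm,m in(("pale",pale),("green",green)):
        c=max(cv2.findContours(m,0,1)[0],key=cv2.contourArea)+[x0,y0]
        print(n,nm,cv2.contourArea(c),cv2.boxPoints(cv2.minAreaRect(c)).tolist())
im=cv2.imread("pics/top0.png");hsv=cv2.cvtColor(im,cv2.COLOR_BGR2HSV)
# bar rows
for r in range(178,230,4):
    m=np.where((hsv[r,355:390,1]<90)&(hsv[r,355:390,2]>60))[0]+355
    if len(m): print(r,m.min(),m.max(),pl("top",m.mean(),r,.028))
E
```

```text
top red [156  51  19  15 189] [165.1164  58.2381] [0.9584 0.6375 0.08  ]
top red [363 155  10   9  37] [366.4865 159.8919] [0.6618 0.0437 0.08  ]
top red [362 164  14  11  84] [368.119  169.8214] [0.6328 0.039  0.08  ]
top red [371 231  14  19 125] [377.496 239.192] [0.4348 0.013  0.08  ]
top pale 780.0 [[258.55694580078125, 212.7691192626953], [260.83465576171875, 198.53355407714844], [319.4539794921875, 207.9126434326172], [317.17626953125, 222.14820861816406]]
top green 143.5 [[244.73995971679688, 211.8199920654297], [246.85995483398438, 196.97999572753906], [258.0599670410156, 198.5800018310547], [255.93997192382812, 213.4199981689453]]
side red [326 188  14   9  50] [332.26 192.42] [0.4429 0.0415 0.08  ]
side red [271 200  14   6  48] [278.0625 202.6458] [0.6514 0.0695 0.08  ]
side red [182 298  19  20 240] [191.0417 309.5208] [0.9452 0.5597 0.08  ]
side pale 293.0 [[315.0205383300781, 231.83755493164062], [329.0978088378906, 230.14828491210938], [333.0773010253906, 263.3107604980469], [319.0000305175781, 265.0000305175781]]
side green 143.5 [[321.0, 257.0], [332.0, 257.0], [332.0, 271.0], [321.0, 271.0]]
178 367 376 [0.62   0.0228 0.028 ]
182 367 372 [0.6078 0.0288 0.028 ]
186 368 373 [0.5958 0.0258 0.028 ]
190 368 373 [0.5838 0.0258 0.028 ]
194 369 374 [0.5718 0.0229 0.028 ]
198 369 375 [0.5599 0.0215 0.028 ]
202 370 375 [0.548 0.02  0.028]
206 370 376 [0.5361 0.0186 0.028 ]
210 371 376 [0.5242 0.0171 0.028 ]
214 372 377 [0.5124 0.0142 0.028 ]
218 372 378 [0.5006 0.0128 0.028 ]
222 373 381 [0.4889 0.0091 0.028 ]
226 373 383 [0.4772 0.0041 0.028 ]
```

Run:
```python
from h import *
np.set_printoptions(precision=4,suppress=True)
t=lambda x,y:((x+.5)/4.5-.5+235,(y+.5)/4.5-.5+130); s=lambda x,y:((x+.5)/5-.5+240,(y+.5)/5-.5+170)
A=tri(t(604,173),s(203,152));B=tri(t(647,476),s(450,100));print("screws",A,B,(A[0]+B[0])/2)
d=B[0]-A[0];print(np.linalg.norm(d[:2]),np.degrees(np.arctan2(d[1],d[0])))
# bar fit
im=cv2.imread("pics/top0.png");hsv=cv2.cvtColor(im,cv2.COLOR_BGR2HSV)
P=[]
for r in range(184,220):
    m=np.where((hsv[r,362:380,1]<90)&(hsv[r,362:380,2]>60))[0]+362
    P.append(pl("top",m.mean(),r,.026))
P=np.array(P);k=np.polyfit(P[:,0],P[:,1],1);print("bar y=kx+c",k,np.degrees(np.arctan(k[0])))
# wedge
tip=[pl("top",319.9,208.2,.006),pl("top",317.6,222.4,.006)];print("tip",tip,(tip[0]+tip[1])/2,np.linalg.norm(tip[0]-tip[1]))
ridge=[pl("top",258.5,212.9,.038),pl("top",260.6,198.4,.038)]
bt=[pl("top",246.6,196.9,.038),pl("top",244.5,212,.038)];print("butt",bt,sum(bt)/2,np.linalg.norm(bt[0]-bt[1]))
w=(tip[0]+tip[1])/2-sum(bt)/2;print("len",np.linalg.norm(w[:2]),np.degrees(np.arctan2(w[1],w[0])))
m=[0,0]
print("side tip",pl("side",315,231.9,.006),pl("side",329.1,230.1,.006))
```

```text
screws (array([0.6404, 0.0357, 0.0692]), np.float64(0.00024257350781565042)) (array([0.4463, 0.0095, 0.074 ]), np.float64(0.0005841063048112516)) [0.5433 0.0226 0.0716]
0.1958331201765769 -172.31834943190185
bar y=kx+c [ 0.1345 -0.054 ] 7.6624188932551
tip [array([0.5301, 0.1744, 0.006 ]), array([0.4874, 0.1806, 0.006 ])] [0.5088 0.1775 0.006 ] 0.04313608063781619
butt [array([0.5555, 0.389 , 0.038 ]), array([0.511 , 0.3934, 0.038 ])] [0.5332 0.3912 0.038 ] 0.04470014786688352
len 0.2150913166725591 -96.52646997530684
side tip [0.5349 0.1763 0.006 ] [0.4831 0.1761 0.006 ]
```

The measurements agree with the given sizes: wedge length 215.1 mm and width 43 mm, heading -96.5°. The bar lies at 7.66°, so the insertion heading is -82.3°. The bar's middle is near (0.543, 0.019). Next I raise and spin the tool.

>>> step_arm:
  plan:
    - {"grip": -1, "slide": [0, -0.0155, 0], "spin": -6.55}
    - {"grip": -1, "slide": [0, -0.0155, 0], "spin": -6.55}
    - {"grip": -1, "slide": [0, -0.0155, 0], "spin": -6.55}
    - {"grip": -1, "slide": [0, -0.0155, 0], "spin": -6.55}
    - {"grip": -1, "slide": [0, -0.0155, 0], "spin": -6.55}
    - {"grip": -1, "slide": [0, -0.0155, 0], "spin": -6.55}
    - {"grip": -1, "slide": [0, -0.0155, 0], "spin": -6.55}
    - {"grip": -1, "slide": [0, -0.0155, 0], "spin": -6.55}
    - {"grip": -1, "slide": [0, -0.0155, 0], "spin": -6.55}
    - {"grip": -1, "slide": [0, -0.0155, 0], "spin": -6.55}

```text
time_s: 0.93
ee_pos: [0.1697, -0.523, 0.3609]
eef_rot: [-1.57, 0.0, -0.108]
force: [-0.8, 0.1, -0.2]
grip_width: 0.0938
```

>>> step_arm:
  plan:
    - {"slide": [0.0092, 0, 0.0331]}
    - {"slide": [0.0092, 0, 0.0331]}
    - {"slide": [0.0092, 0, 0.0331]}
    - {"slide": [0.0092, 0, 0.0331]}
    - {"slide": [0.0092, 0, 0.0331]}
    - {"slide": [0.0092, 0, 0.0331]}
    - {"slide": [0.0092, 0, 0.0331]}
    - {"slide": [0.0092, 0, 0.0331]}
    - {"slide": [0.0092, 0, 0.0331]}
    - {"slide": [0.0092, 0, 0.0331]}
    - {"slide": [0.0092, 0, 0.0331]}
    - {"slide": [0.0092, 0, 0.0331]}
    - {"slide": [0.0092, 0, 0.0331]}
    - {"slide": [0.0092, 0, 0.0331]}

```text
schema error: expected keys grip, slide, spin
```

>>> step_arm:
  plan:
    - {"slide": [0.0092, 0, 0.0331]}
    - {"slide": [0.0092, 0, 0.0331]}
    - {"slide": [0.0092, 0, 0.0331]}
    - {"slide": [0.0092, 0, 0.0331]}
    - {"slide": [0.0092, 0, 0.0331]}
    - {"slide": [0.0092, 0, 0.0331]}
    - {"slide": [0.0092, 0, 0.0331]}
    - {"slide": [0.0092, 0, 0.0331]}
    - {"slide": [0.0092, 0, 0.0331]}
    - {"slide": [0.0092, 0, 0.0331]}
    - {"slide": [0.0092, 0, 0.0331]}
    - {"slide": [0.0092, 0, 0.0331]}
    - {"slide": [0.0092, 0, 0.0331]}
    - {"slide": [0.0092, 0, 0.0331]}
    - {"slide": [0, 0, 0]}
    - {"slide": [0, 0, 0]}

```text
schema error: expected keys grip, slide, spin
```

>>> step_arm:
  plan:
    - {"grip": -1, "spin": 0, "slide": [0.0092, 0, 0.0331]}
    - {"grip": -1, "spin": 0, "slide": [0.0092, 0, 0.0331]}
    - {"grip": -1, "spin": 0, "slide": [0.0092, 0, 0.0331]}
    - {"grip": -1, "spin": 0, "slide": [0.0092, 0, 0.0331]}
    - {"grip": -1, "spin": 0, "slide": [0.0092, 0, 0.0331]}
    - {"grip": -1, "spin": 0, "slide": [0.0092, 0, 0.0331]}
    - {"grip": -1, "spin": 0, "slide": [0.0092, 0, 0.0331]}
    - {"grip": -1, "spin": 0, "slide": [0.0092, 0, 0.0331]}
    - {"grip": -1, "spin": 0, "slide": [0.0092, 0, 0.0331]}
    - {"grip": -1, "spin": 0, "slide": [0.0092, 0, 0.0331]}
    - {"grip": -1, "spin": 0, "slide": [0.0092, 0, 0.0331]}
    - {"grip": -1, "spin": 0, "slide": [0.0092, 0, 0.0331]}
    - {"grip": -1, "spin": 0, "slide": [0.0092, 0, 0.0331]}
    - {"grip": -1, "spin": 0, "slide": [0.0092, 0, 0.0331]}

```text
time_s: 2.1
ee_pos: [0.3504, -0.0756, 0.3605]
eef_rot: [-1.571, -0.0, -0.114]
force: [0.5, -0.3, -0.5]
grip_width: 0.0938
```

>>> step_arm:
  plan:
    - {"grip": -1, "spin": 0, "slide": [0.0092, 0, 0.0331]}
    - {"grip": -1, "spin": 0, "slide": [0.0092, 0, 0.0331]}
    - {"grip": -1, "spin": 0, "slide": [0.0092, 0, 0.0331]}
    - {"grip": -1, "spin": 0, "slide": [0.0092, 0, 0.0331]}
    - {"grip": -1, "spin": 0, "slide": [0.0092, 0, 0.0331]}
    - {"grip": -1, "spin": 0, "slide": [0.0092, 0, 0.0331]}
    - {"grip": -1, "spin": 0, "slide": [0.0092, 0, 0.0331]}
    - {"grip": -1, "spin": 0, "slide": [0.0092, 0, 0.0331]}
    - {"grip": -1, "spin": 0, "slide": [0.0092, 0, 0.0331]}
    - {"grip": -1, "spin": 0, "slide": [0.0092, 0, 0.0331]}
    - {"grip": -1, "spin": 0, "slide": [0.0092, 0, 0.0331]}
    - {"grip": -1, "spin": 0, "slide": [0.0092, 0, 0.0331]}
    - {"grip": -1, "spin": 0, "slide": [0.0092, 0, 0.0331]}
    - {"grip": -1, "spin": 0, "slide": [0.0092, 0, 0.0331]}
    - {"grip": -1, "spin": 0, "slide": [0, 0, 0]}
    - {"grip": -1, "spin": 0, "slide": [0, 0, 0]}

```text
time_s: 3.43
ee_pos: [0.531, 0.3695, 0.3582]
eef_rot: [-1.573, 0.003, -0.112]
force: [-0.6, -0.6, -0.2]
grip_width: 0.094
```

>>> step_arm:
  plan:
    - {"grip": -1, "spin": 0, "slide": [0, 0.024, 0]}
    - {"grip": -1, "spin": 0, "slide": [0, 0.024, 0]}
    - {"grip": -1, "spin": 0, "slide": [0, 0.024, 0]}
    - {"grip": -1, "spin": 0, "slide": [0, 0.024, 0]}
    - {"grip": -1, "spin": 0, "slide": [0, 0.024, 0]}
    - {"grip": -1, "spin": 0, "slide": [0, 0.024, 0]}
    - {"grip": -1, "spin": 0, "slide": [0, 0.024, 0]}
    - {"grip": -1, "spin": 0, "slide": [0, 0.024, 0]}
    - {"grip": -1, "spin": 0, "slide": [0, 0.024, 0]}
    - {"grip": -1, "spin": 0, "slide": [0, 0.024, 0]}
    - {"grip": -1, "spin": 0, "slide": [0, 0.024, 0]}
    - {"grip": -1, "spin": 0, "slide": [0, 0.024, 0]}
    - {"grip": -1, "spin": 0, "slide": [0, 0.0, 0]}

```text
time_s: 4.52
ee_pos: [0.5291, 0.3662, 0.0686]
eef_rot: [-1.575, 0.005, -0.115]
force: [-0.3, -0.1, -1.1]
grip_width: 0.0938
```

Run:
```python
from h import *
s=cams.camera("side");t=cams.camera("top")
a=cv2.resize(s[150:330,220:400],(590,590),interpolation=cv2.INTER_CUBIC);cv2.imwrite("pics/d1.png",a)
cv2.imwrite("pics/d2.png",cv2.resize(t[120:280,200:400],(790,590)))
print(get_obs()["ee_pos"])
```

```text
[0.53099854 0.36770673 0.07344647]
```

View pics/d1.png

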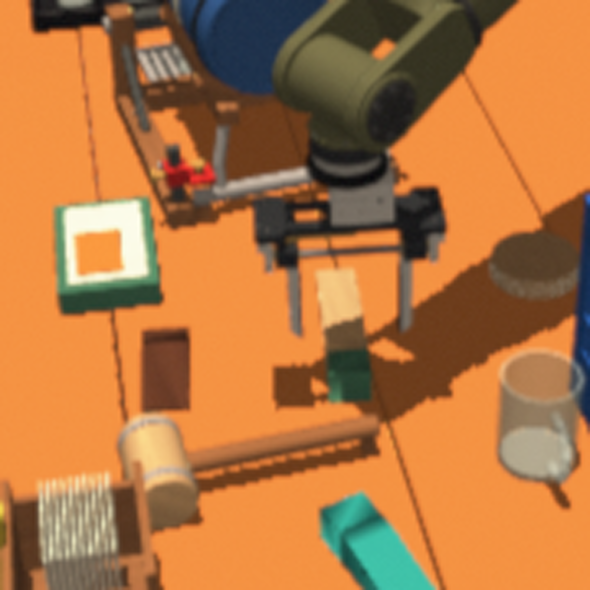

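View pics/d2.png

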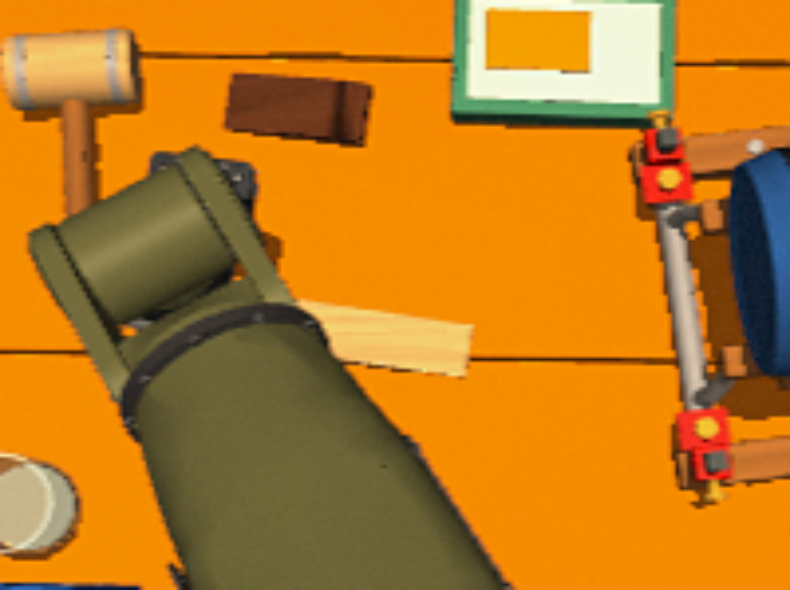

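The fingers straddle the block, at side crop (295,330) and (405,325). The arm stays clear of the bottle, mug and mallet. I'll descend and close.

>>> step_arm:
  plan:
    - {"grip": -1, "spin": 0, "slide": [0, 0.016, 0]}
    - {"grip": -1, "spin": 0, "slide": [0, 0.016, 0]}
    - {"grip": -1, "spin": 0, "slide": [0, 0.016, 0]}
    - {"grip": -1, "spin": 0, "slide": [0, 0.014, 0]}
    - {"grip": -1, "spin": 0, "slide": [0, 0, 0]}
    - {"grip": -1, "spin": 0, "slide": [0, 0, 0]}
    - {"grip": 1, "spin": 0, "slide": [0, 0, 0]}
    - {"grip": 1, "spin": 0, "slide": [0, 0, 0]}
    - {"grip": 1, "spin": 0, "slide": [0, 0, 0]}
    - {"grip": 1, "spin": 0, "slide": [0, 0, 0]}
    - {"grip": 1, "spin": 0, "slide": [0, 0, 0]}
    - {"grip": 1, "spin": 0, "slide": [0, 0, 0]}
    - {"grip": 1, "spin": 0, "slide": [0, 0, 0]}
    - {"grip": 1, "spin": 0, "slide": [0, 0, 0]}
  force: 25

```text
time_s: 5.78
ee_pos: [0.531, 0.3684, 0.0105]
eef_rot: [-1.571, -0.0, -0.114]
force: [-0.2, 0.4, -0.3]
grip_width: 0.044
```

>>> step_arm:
  plan:
    - {"grip": 1, "spin": 0, "slide": [0, 0, 0]}
    - {"grip": 1, "spin": 0, "slide": [0, 0, 0]}
    - {"grip": 1, "spin": 0, "slide": [0, 0, 0]}
  force: 40

```text
time_s: 6.03
ee_pos: [0.531, 0.3684, 0.0105]
eef_rot: [-1.571, -0.0, -0.114]
force: [0.6, 0.1, -0.0]
grip_width: 0.0417
```

>>> step_arm:
  plan:
    - {"grip": 1, "spin": -2.84, "slide": [0, 0, 0]}
    - {"grip": 1, "spin": -2.84, "slide": [0, 0, 0]}
    - {"grip": 1, "spin": -2.84, "slide": [0, 0, 0]}
    - {"grip": 1, "spin": -2.84, "slide": [0, 0, 0]}
    - {"grip": 1, "spin": -2.84, "slide": [0, 0, 0]}
    - {"grip": 1, "spin": 0, "slide": [-0.00344, 0, -0.01154]}
    - {"grip": 1, "spin": 0, "slide": [-0.00344, 0, -0.01154]}
    - {"grip": 1, "spin": 0, "slide": [-0.00344, 0, -0.01154]}
    - {"grip": 1, "spin": 0, "slide": [-0.00344, 0, -0.01154]}
    - {"grip": 1, "spin": 0, "slide": [-0.00344, 0, -0.01154]}
    - {"grip": 1, "spin": 0, "slide": [-0.00344, 0, -0.01154]}
    - {"grip": 1, "spin": 0, "slide": [-0.00344, 0, -0.01154]}
    - {"grip": 1, "spin": 0, "slide": [-0.00344, 0, -0.01154]}
    - {"grip": 1, "spin": 0, "slide": [-0.00344, 0, -0.01154]}
    - {"grip": 1, "spin": 0, "slide": [-0.00344, 0, -0.01154]}
    - {"grip": 1, "spin": 0, "slide": [0, 0, 0]}
    - {"grip": 1, "spin": 0, "slide": [0, 0, 0]}
    - {"grip": 1, "spin": 0, "slide": [0, 0, 0]}

```text
time_s: 7.53
ee_pos: [0.5124, 0.2496, 0.0105]
eef_rot: [-1.571, -0.0, 0.134]
force: [0.1, 0.1, -1.1]
grip_width: 0.0416
```

Run:
```python
from h import *
np.set_printoptions(precision=4,suppress=True)
s=cams.camera("side");t=cams.camera("top")
cv2.imwrite("pics/es.png",s);cv2.imwrite("pics/et.png",t)
cv2.imwrite("pics/e1.png",cv2.resize(s[160:280,240:360],(600,600),interpolation=cv2.INTER_CUBIC))
cv2.imwrite("pics/e2.png",cv2.resize(t[130:260,270:400],(600,600),interpolation=cv2.INTER_CUBIC))
o=get_obs();print(o["ee_pos"],o["eef_rot"],o["force"])
```

```text
[0.5123 0.2499 0.0104] [-1.5708 -0.0001  0.1345] [0.1194 0.1389 0.2742]
```

View pics/e1.png

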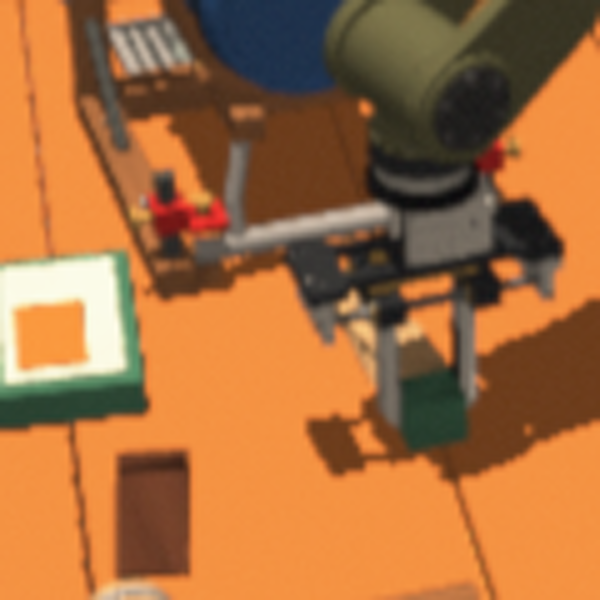

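View pics/e2.png

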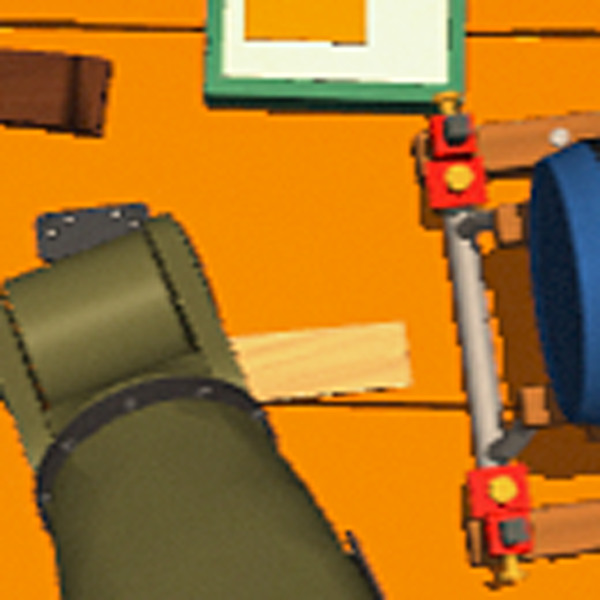

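Run:
```python
from h import *
np.set_printoptions(precision=4,suppress=True)
k=600/130
t=lambda x,y:((x+.5)/k-.5+270,(y+.5)/k-.5+130)
im=cv2.imread("pics/et.png");hsv=cv2.cvtColor(im,cv2.COLOR_BGR2HSV)
x0,y0,x1,y1=330,195,365,222
m=cv2.inRange(hsv[y0:y1,x0:x1],(8,60,150),(30,175,255))
c=max(cv2.findContours(m,0,1)[0],key=cv2.contourArea)+[x0,y0];print(cv2.boxPoints(cv2.minAreaRect(c)).tolist())
a,b=pl("top",*t(405,322),.006),pl("top",*t(411,387),.006);m=(a+b)/2
C=np.array([.5433,.0195]);f=np.array([.1335,-.991]);l=np.array([.991,.1335])
print(m,np.linalg.norm(a-b),"along",(m[:2]-C)@f,"lat",(m[:2]-C)@l,"edge ang",np.degrees(np.arctan2(*(a-b)[1::-1])))
# legs where they meet bar
p,q=pl("top",*t(476,222),.030),pl("top",*t(506,450),.030)
print(p,q,np.linalg.norm(p-q),"lat",[(x[:2]-C)@l for x in(p,q)])
# posts tops z .1 dark squares
p,q=pl("top",*t(457,130),.1),pl("top",*t(513,531),.1)
print(p,q,np.linalg.norm(p-q),"lat",[(x[:2]-C)@l for x in(p,q)],"along",[(x[:2]-C)@f for x in(p,q)])
```

```text
[[328.89654541015625, 201.75863647460938], [357.28277587890625, 199.39312744140625], [358.46209716796875, 213.54486083984375], [330.07586669921875, 215.91036987304688]]
[0.5374 0.0606 0.006 ] 0.0426524895822034 along -0.041511494743082876 lat -0.0003715834636727729 edge ang 5.345825375466964
[0.6205 0.0194 0.03  ] [0.4738 0.0008 0.03  ] 0.1478762216205507 lat [np.float64(0.07652615028092959), np.float64(-0.07133845314437735)]
[0.663  0.0399 0.1   ] [0.4185 0.0069 0.1   ] 0.24677457435774625 lat [np.float64(0.12136538471293562), np.float64(-0.12539722421885857)] along [np.float64(-0.004277300464323772), np.float64(-0.00416097737732286)]
```

The tip is on the line (lateral -0.4 mm) and 41 mm short of the bar. The legs and posts also give a mid within about 2 mm of mine. I'll advance to just before first contact.

>>> step_arm:
  plan:
    - {"grip": 1, "spin": 0, "slide": [0, 0, -0.007]}
    - {"grip": 1, "spin": 0, "slide": [0, 0, -0.007]}
    - {"grip": 1, "spin": 0, "slide": [0, 0, -0.007]}
    - {"grip": 1, "spin": 0, "slide": [0, 0, -0.007]}
    - {"grip": 1, "spin": 0, "slide": [0, 0, -0.007]}
    - {"grip": 1, "spin": 0, "slide": [0, 0, -0.007]}
    - {"grip": 1, "spin": 0, "slide": [0, 0, -0.007]}
    - {"grip": 1, "spin": 0, "slide": [0, 0, -0.007]}
    - {"grip": 1, "spin": 0, "slide": [0, 0, -0.007]}
    - {"grip": 1, "spin": 0, "slide": [0, 0, -0.007]}
    - {"grip": 1, "spin": 0, "slide": [0, 0, 0]}
    - {"grip": 1, "spin": 0, "slide": [0, 0, 0]}
  force: 60

```text
time_s: 8.63
ee_pos: [0.5217, 0.1797, 0.0105]
eef_rot: [-1.571, 0.0, 0.133]
force: [-0.6, -0.9, -0.9]
grip_width: 0.0418
```

>>> step_arm:
  plan:
    - {"grip": 1, "spin": 0, "slide": [0, 0, -0.003]}
    - {"grip": 1, "spin": 0, "slide": [0, 0, -0.003]}
    - {"grip": 1, "spin": 0, "slide": [0, 0, -0.003]}
    - {"grip": 1, "spin": 0, "slide": [0, 0, -0.003]}
    - {"grip": 1, "spin": 0, "slide": [0, 0, -0.003]}
    - {"grip": 1, "spin": 0, "slide": [0, 0, -0.003]}
    - {"grip": 1, "spin": 0, "slide": [0, 0, -0.003]}
    - {"grip": 1, "spin": 0, "slide": [0, 0, -0.003]}
  force: 60

```text
time_s: 9.3
ee_pos: [0.5248, 0.1565, 0.0105]
eef_rot: [-1.57, -0.0, 0.134]
force: [0.0, 5.2, -1.4]
grip_width: 0.0415
```

>>> step_arm:
  plan:
    - {"grip": 1, "spin": 0, "slide": [0, 0, -0.003]}
    - {"grip": 1, "spin": 0, "slide": [0, 0, -0.003]}
    - {"grip": 1, "spin": 0, "slide": [0, 0, -0.003]}
    - {"grip": 1, "spin": 0, "slide": [0, 0, -0.003]}
    - {"grip": 1, "spin": 0, "slide": [0, 0, -0.003]}
    - {"grip": 1, "spin": 0, "slide": [0, 0, -0.003]}

```text
time_s: 9.8
ee_pos: [0.5272, 0.1386, 0.0104]
eef_rot: [-1.57, 0.0, 0.134]
force: [-0.2, 5.1, -0.7]
grip_width: 0.0417
```

>>> step_arm:
  plan:
    - {"grip": 1, "spin": 0, "slide": [0, 0, 0]}
    - {"grip": 1, "spin": 0, "slide": [0, 0, 0]}
    - {"grip": 1, "spin": 0, "slide": [0, 0, 0]}

```text
time_s: 10.05
ee_pos: [0.5272, 0.1382, 0.0104]
eef_rot: [-1.571, 0.0, 0.134]
force: [-0.5, -2.4, -1.6]
grip_width: 0.0419
```

Run:
```python
from h import *
np.set_printoptions(precision=4,suppress=True)
s=cams.camera("side");t=cams.camera("top")
cv2.imwrite("pics/fs.png",s);cv2.imwrite("pics/ft.png",t)
cv2.imwrite("pics/f1.png",cv2.resize(s[160:280,240:360],(600,600),interpolation=cv2.INTER_CUBIC))
cv2.imwrite("pics/f2.png",cv2.resize(t[130:260,300:430],(600,600),interpolation=cv2.INTER_CUBIC))
o=get_obs();print(o["ee_pos"],o["eef_rot"],o["force"],o["moment"])
```

```text
[0.5272 0.1383 0.0104] [-1.5711  0.0001  0.134 ] [ 0.069  -1.7743 -0.804 ] [-0.3363 -0.1443 -0.0109]
```

View pics/f1.png

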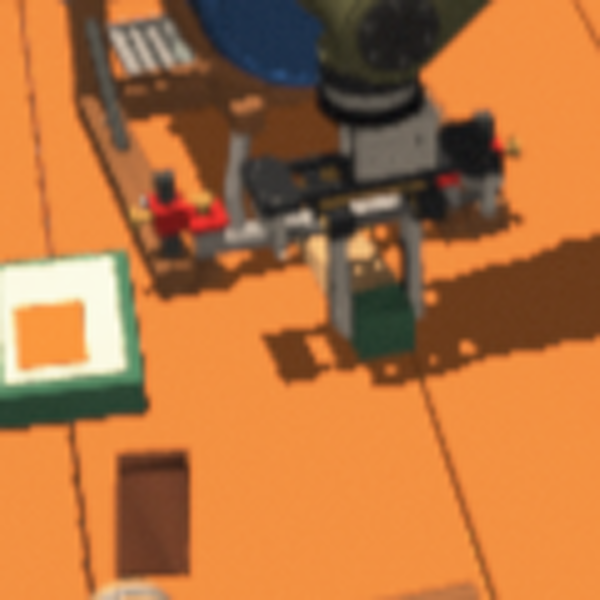

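View pics/f2.png

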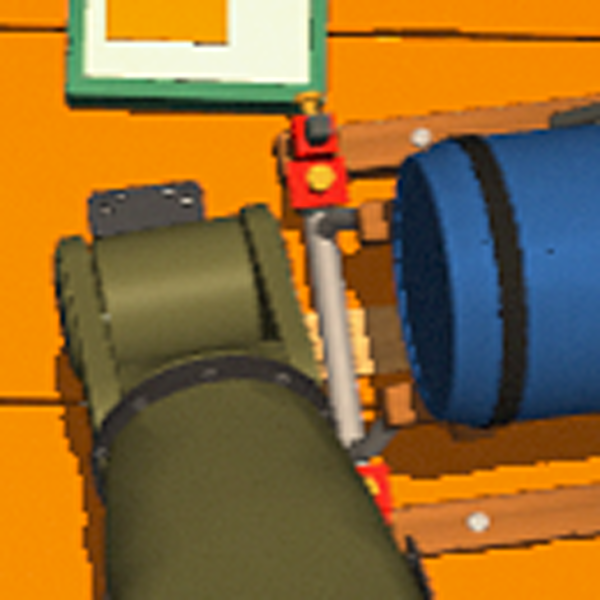

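Run:
```python
from h import *
t=cv2.imread("pics/top0.png");s=cv2.imread("pics/side0.png")
a=cv2.resize(t[150:182,355:387],(384,384),interpolation=cv2.INTER_NEAREST)
b=cv2.resize(s[190:222,262:294],(384,384),interpolation=cv2.INTER_NEAREST)
c=cv2.resize(t[224:256,362:394],(384,384),interpolation=cv2.INTER_NEAREST)[:190]
cv2.imwrite("pics/g.png",np.hstack([a,b]))
d=cv2.resize(s[178:210,316:348],(384,384),interpolation=cv2.INTER_NEAREST)
c=cv2.resize(t[224:256,362:394],(384,384),interpolation=cv2.INTER_NEAREST)
cv2.imwrite("pics/g2.png",np.hstack([c,d]))
```

```text
(no output)
```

View pics/g.png

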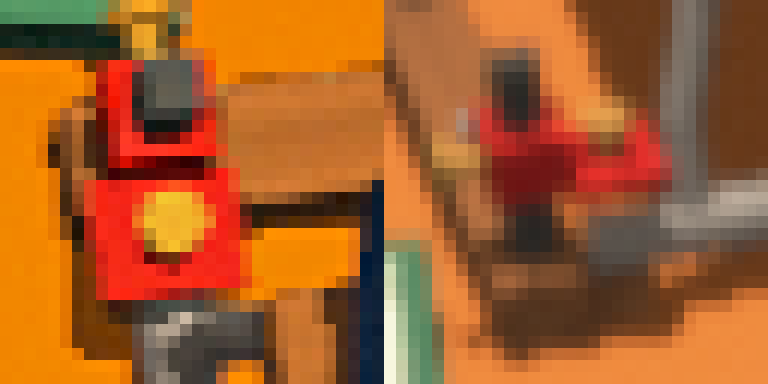

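View pics/g2.png

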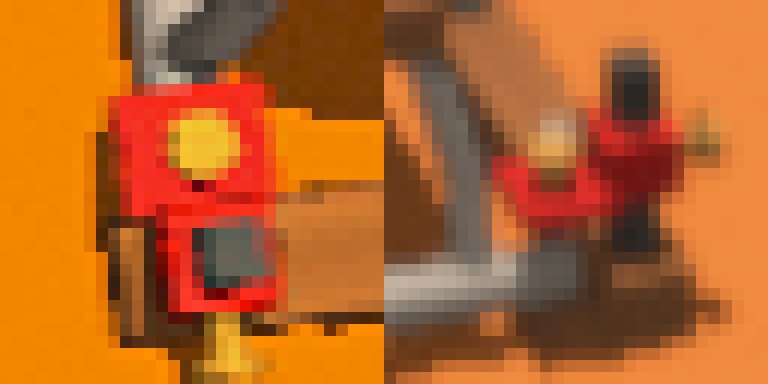

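Run:
```python
from h import *
np.set_printoptions(precision=4,suppress=True)
C=np.array([.5433,.0195]);f=np.array([.1335,-.991]);l=np.array([.991,.1335])
f3=np.r_[f,0]
for nm,tc,sb in(("R",(371.6,232),(327,196.7)),("L",(363,174.8),(285.3,205.6))):
    for zt in(.058,.064,.07):
        p=pl("top",*tc,zt); x=(p[:2]-C)@f
        o,d=ray("side",*sb); # meet vertical plane through rear face
        k=((np.r_[C,0]-o)@f3+x)/(d@f3); q=o+k*d
        print(nm,zt,"rear x",x,"lat",(p[:2]-C)@l,"bottom z",q[2],"lat",(q[:2]-C)@l)
```

```text
R 0.058 rear x -0.018679198627378008 lat -0.08486665698978199 bottom z 0.054623113248209454 lat -0.08103399009199934
R 0.064 rear x -0.019505895467602452 lat -0.08529476114638773 bottom z 0.05516522265689794 lat -0.08075519831920042
R 0.07 rear x -0.020332592307826903 lat -0.08572286530299345 bottom z 0.055707332065586423 lat -0.08047640654640148
L 0.058 rear x -0.020908089277875484 lat 0.08299144834347835 bottom z 0.05198867736270851 lat 0.08430434299120486
L 0.064 rear x -0.021724470154149807 lat 0.08178644731982788 bottom z 0.052526293224213094 lat 0.08448839537557969
L 0.07 rear x -0.0225408510304241 lat 0.08058144629617756 bottom z 0.05306390908571745 lat 0.08467244775995451
```

The lip undersides are at about 54 ±2 mm. That puts screw contact at a rise of 10.5 mm or more, which is at least 52 mm of travel after first contact, and I'm now at about 31 mm. I'll push on 14 mm, then go by feel.

>>> step_arm:
  plan:
    - {"grip": 1, "spin": 0, "slide": [0, 0, -0.001]}
    - {"grip": 1, "spin": 0, "slide": [0, 0, -0.001]}
    - {"grip": 1, "spin": 0, "slide": [0, 0, -0.001]}
    - {"grip": 1, "spin": 0, "slide": [0, 0, -0.001]}
    - {"grip": 1, "spin": 0, "slide": [0, 0, -0.001]}
    - {"grip": 1, "spin": 0, "slide": [0, 0, -0.001]}
    - {"grip": 1, "spin": 0, "slide": [0, 0, -0.001]}

```text
time_s: 10.73
ee_pos: [0.5282, 0.1315, 0.0104]
eef_rot: [-1.571, 0.0, 0.134]
force: [-1.2, 4.9, -2.2]
grip_width: 0.0416
```

>>> step_arm:
  plan:
    - {"grip": 1, "spin": 0, "slide": [0, 0, -0.001]}
    - {"grip": 1, "spin": 0, "slide": [0, 0, -0.001]}
    - {"grip": 1, "spin": 0, "slide": [0, 0, -0.001]}
    - {"grip": 1, "spin": 0, "slide": [0, 0, -0.001]}
    - {"grip": 1, "spin": 0, "slide": [0, 0, -0.001]}

```text
time_s: 11.15
ee_pos: [0.5288, 0.1264, 0.0104]
eef_rot: [-1.571, 0.0, 0.134]
force: [-1.1, 5.4, -1.9]
grip_width: 0.0415
```

>>> step_arm:
  plan:
    - {"grip": 1, "spin": 0, "slide": [0, 0, -0.0004]}
    - {"grip": 1, "spin": 0, "slide": [0, 0, -0.0004]}

```text
time_s: 11.32
ee_pos: [0.529, 0.1257, 0.0104]
eef_rot: [-1.571, 0.0, 0.134]
force: [0.1, 5.0, -2.2]
grip_width: 0.0418
```

>>> step_arm:
  plan:
    - {"grip": 1, "spin": 0, "slide": [0, 0, -0.0004]}
    - {"grip": 1, "spin": 0, "slide": [0, 0, -0.0004]}

```text
time_s: 11.48
ee_pos: [0.529, 0.1249, 0.0104]
eef_rot: [-1.571, 0.0, 0.134]
force: [-0.9, 3.9, -2.3]
grip_width: 0.0413
```

>>> step_arm:
  plan:
    - {"grip": 1, "spin": 0, "slide": [0, 0, -0.001]}
    - {"grip": 1, "spin": 0, "slide": [0, 0, -0.001]}
    - {"grip": 1, "spin": 0, "slide": [0, 0, -0.001]}

```text
time_s: 11.73
ee_pos: [0.5295, 0.1219, 0.0104]
eef_rot: [-1.571, 0.0, 0.134]
force: [-0.5, 4.4, -3.5]
grip_width: 0.0419
```

Run:
```python
from h import *
s=cams.camera("side");cv2.imwrite("pics/hs.png",s)
s0=cv2.imread("pics/side0.png")
f=lambda i:cv2.resize(i[190:222,262:294],(384,384),interpolation=cv2.INTER_CUBIC)
cv2.imwrite("pics/h1.png",np.hstack([f(s0),f(s)]))
print(get_obs()["force"])
```

```text
[-0.77457019  2.37376277 -2.64321787]
```

View pics/h1.png

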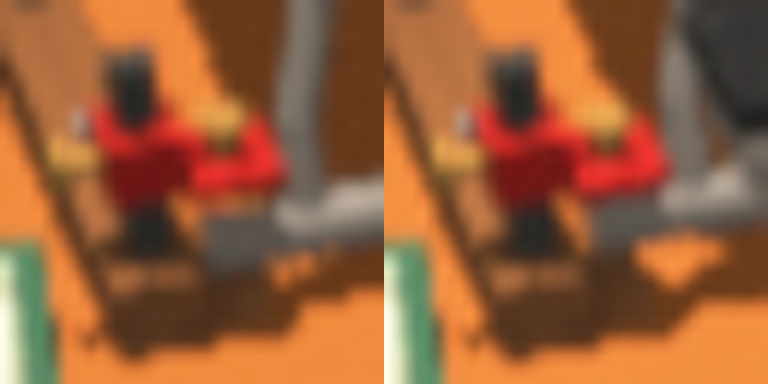

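The bar has risen about 2 to 3 px and now lies close under the red lip, at crop (640,205). From here I go in steps of 0.7 mm or less, reading the push each time.

>>> step_arm:
  plan:
    - {"grip": 1, "spin": 0, "slide": [0, 0, -0.0004]}
    - {"grip": 1, "spin": 0, "slide": [0, 0, -0.0003]}

```text
time_s: 11.95
ee_pos: [0.5295, 0.1213, 0.0104]
eef_rot: [-1.571, 0.0, 0.134]
force: [-1.1, 4.4, -3.9]
grip_width: 0.0413
```

>>> step_arm:
  plan:
    - {"grip": 1, "spin": 0, "slide": [0, 0, -0.0004]}
    - {"grip": 1, "spin": 0, "slide": [0, 0, -0.0003]}

```text
time_s: 12.12
ee_pos: [0.5296, 0.1206, 0.0104]
eef_rot: [-1.571, 0.0, 0.134]
force: [-1.2, 4.5, -2.7]
grip_width: 0.0416
```

>>> step_arm:
  plan:
    - {"grip": 1, "spin": 0, "slide": [0, 0, -0.0004]}
    - {"grip": 1, "spin": 0, "slide": [0, 0, -0.0003]}

```text
time_s: 12.28
ee_pos: [0.5297, 0.1199, 0.0104]
eef_rot: [-1.571, 0.0, 0.134]
force: [-1.3, 4.3, -3.0]
grip_width: 0.0417
```

>>> step_arm:
  plan:
    - {"grip": 1, "spin": 0, "slide": [0, 0, -0.0004]}
    - {"grip": 1, "spin": 0, "slide": [0, 0, -0.0003]}

```text
time_s: 12.45
ee_pos: [0.5298, 0.1192, 0.0104]
eef_rot: [-1.571, 0.0, 0.134]
force: [-0.7, 4.0, -2.6]
grip_width: 0.0414
```

>>> step_arm:
  plan:
    - {"grip": 1, "spin": 0, "slide": [0, 0, -0.0004]}
    - {"grip": 1, "spin": 0, "slide": [0, 0, -0.0003]}

```text
time_s: 12.62
ee_pos: [0.5299, 0.1185, 0.0105]
eef_rot: [-1.571, 0.0, 0.134]
force: [-0.2, 3.8, -2.2]
grip_width: 0.0414
```

>>> step_arm:
  plan:
    - {"grip": 1, "spin": 0, "slide": [0, 0, -0.0004]}
    - {"grip": 1, "spin": 0, "slide": [0, 0, -0.0003]}

```text
time_s: 12.78
ee_pos: [0.53, 0.1178, 0.0104]
eef_rot: [-1.571, 0.0, 0.134]
force: [-0.9, 4.2, -3.0]
grip_width: 0.0414
```

>>> step_arm:
  plan:
    - {"grip": 1, "spin": 0, "slide": [0, 0, -0.0004]}
    - {"grip": 1, "spin": 0, "slide": [0, 0, -0.0003]}

```text
time_s: 12.95
ee_pos: [0.5301, 0.1171, 0.0104]
eef_rot: [-1.571, 0.0, 0.134]
force: [-0.7, 5.1, -3.3]
grip_width: 0.0416
```

>>> step_arm:
  plan:
    - {"grip": 1, "spin": 0, "slide": [0, 0, -0.0003]}
    - {"grip": 1, "spin": 0, "slide": [0, 0, -0.0003]}

```text
time_s: 13.12
ee_pos: [0.5302, 0.1165, 0.0104]
eef_rot: [-1.571, 0.0, 0.134]
force: [-1.0, 4.4, -3.4]
grip_width: 0.0417
```

>>> step_arm:
  plan:
    - {"grip": 1, "spin": 0, "slide": [0, 0, -0.0004]}
    - {"grip": 1, "spin": 0, "slide": [0, 0, -0.0003]}

```text
time_s: 13.28
ee_pos: [0.5303, 0.1158, 0.0104]
eef_rot: [-1.571, 0.0, 0.134]
force: [-0.9, 4.5, -3.0]
grip_width: 0.0412
```

>>> step_arm:
  plan:
    - {"grip": 1, "spin": 0, "slide": [0, 0, -0.0004]}
    - {"grip": 1, "spin": 0, "slide": [0, 0, -0.0003]}

```text
time_s: 13.45
ee_pos: [0.5304, 0.1151, 0.0104]
eef_rot: [-1.571, 0.0, 0.134]
force: [-0.5, 4.0, -2.7]
grip_width: 0.0415
```

>>> step_arm:
  plan:
    - {"grip": 1, "spin": 0, "slide": [0, 0, -0.0004]}
    - {"grip": 1, "spin": 0, "slide": [0, 0, -0.0003]}

```text
time_s: 13.62
ee_pos: [0.5305, 0.1144, 0.0104]
eef_rot: [-1.571, -0.0, 0.134]
force: [-0.3, 5.2, -2.7]
grip_width: 0.0418
```

>>> step_arm:
  plan:
    - {"grip": 1, "spin": 0, "slide": [0, 0, -0.0004]}
    - {"grip": 1, "spin": 0, "slide": [0, 0, -0.0003]}

```text
time_s: 13.78
ee_pos: [0.5306, 0.1137, 0.0104]
eef_rot: [-1.571, 0.0, 0.134]
force: [0.1, 4.5, -3.1]
grip_width: 0.0414
```

>>> step_arm:
  plan:
    - {"grip": 1, "spin": 0, "slide": [0, 0, -0.0004]}
    - {"grip": 1, "spin": 0, "slide": [0, 0, -0.0003]}

```text
time_s: 13.95
ee_pos: [0.5307, 0.113, 0.0105]
eef_rot: [-1.571, 0.0, 0.134]
force: [0.1, 4.0, -3.3]
grip_width: 0.0417
```

>>> step_arm:
  plan:
    - {"grip": 1, "spin": 0, "slide": [0, 0, -0.0004]}
    - {"grip": 1, "spin": 0, "slide": [0, 0, -0.0003]}

```text
time_s: 14.12
ee_pos: [0.5308, 0.1123, 0.0104]
eef_rot: [-1.571, 0.0, 0.134]
force: [-1.0, 5.0, -3.3]
grip_width: 0.0415
```

>>> step_arm:
  plan:
    - {"grip": 1, "spin": 0, "slide": [0, 0, -0.0004]}
    - {"grip": 1, "spin": 0, "slide": [0, 0, -0.0003]}

```text
time_s: 14.28
ee_pos: [0.5309, 0.1117, 0.0105]
eef_rot: [-1.571, -0.0, 0.134]
force: [-0.7, 4.1, -3.4]
grip_width: 0.0416
```

>>> step_arm:
  plan:
    - {"grip": 1, "spin": 0, "slide": [0, 0, -0.0004]}
    - {"grip": 1, "spin": 0, "slide": [0, 0, -0.0003]}

```text
time_s: 14.45
ee_pos: [0.531, 0.111, 0.0104]
eef_rot: [-1.571, -0.0, 0.134]
force: [-0.9, 4.0, -4.0]
grip_width: 0.0415
```

>>> step_arm:
  plan:
    - {"grip": 1, "spin": 0, "slide": [0, 0, -0.0004]}
    - {"grip": 1, "spin": 0, "slide": [0, 0, -0.0003]}

```text
time_s: 14.62
ee_pos: [0.531, 0.1103, 0.0105]
eef_rot: [-1.571, -0.0, 0.134]
force: [-0.6, 3.7, -3.4]
grip_width: 0.0412
```

>>> step_arm:
  plan:
    - {"grip": 1, "spin": 0, "slide": [0, 0, -0.0004]}
    - {"grip": 1, "spin": 0, "slide": [0, 0, -0.0003]}

```text
time_s: 14.78
ee_pos: [0.5312, 0.1095, 0.0104]
eef_rot: [-1.571, -0.0, 0.134]
force: [-0.6, 4.0, -4.6]
grip_width: 0.0413
```

>>> step_arm:
  plan:
    - {"grip": 1, "spin": 0, "slide": [0, 0, -0.0004]}
    - {"grip": 1, "spin": 0, "slide": [0, 0, -0.0003]}

```text
time_s: 14.95
ee_pos: [0.5312, 0.1089, 0.0104]
eef_rot: [-1.571, 0.0, 0.134]
force: [-0.8, 4.3, -3.6]
grip_width: 0.0414
```

>>> step_arm:
  plan:
    - {"grip": 1, "spin": 0, "slide": [0, 0, -0.0004]}
    - {"grip": 1, "spin": 0, "slide": [0, 0, -0.0003]}

```text
time_s: 15.12
ee_pos: [0.5313, 0.1082, 0.0104]
eef_rot: [-1.571, -0.0, 0.134]
force: [-0.9, 4.0, -5.2]
grip_width: 0.0419
```

>>> step_arm:
  plan:
    - {"grip": 1, "spin": 0, "slide": [0, 0, -0.0004]}
    - {"grip": 1, "spin": 0, "slide": [0, 0, -0.0003]}

```text
time_s: 15.28
ee_pos: [0.5314, 0.1075, 0.0104]
eef_rot: [-1.571, -0.0, 0.134]
force: [-0.8, 4.5, -3.8]
grip_width: 0.0417
```

>>> step_arm:
  plan:
    - {"grip": 1, "spin": 0, "slide": [0, 0, -0.0004]}
    - {"grip": 1, "spin": 0, "slide": [0, 0, -0.0003]}

```text
time_s: 15.45
ee_pos: [0.5315, 0.1068, 0.0104]
eef_rot: [-1.571, 0.0, 0.134]
force: [-0.3, 4.6, -3.5]
grip_width: 0.0416
```

>>> step_arm:
  plan:
    - {"grip": 1, "spin": 0, "slide": [0, 0, -0.0004]}
    - {"grip": 1, "spin": 0, "slide": [0, 0, -0.0003]}

```text
time_s: 15.62
ee_pos: [0.5316, 0.1061, 0.0104]
eef_rot: [-1.571, -0.0, 0.134]
force: [-1.0, 3.9, -4.2]
grip_width: 0.0416
```

>>> step_arm:
  plan:
    - {"grip": 1, "spin": 0, "slide": [0, 0, -0.0004]}
    - {"grip": 1, "spin": 0, "slide": [0, 0, -0.0003]}

```text
time_s: 15.78
ee_pos: [0.5317, 0.1054, 0.0104]
eef_rot: [-1.571, 0.0, 0.134]
force: [-0.1, 3.7, -4.4]
grip_width: 0.0415
```

>>> step_arm:
  plan:
    - {"grip": 1, "spin": 0, "slide": [0, 0, -0.0004]}
    - {"grip": 1, "spin": 0, "slide": [0, 0, -0.0003]}

```text
time_s: 15.95
ee_pos: [0.5318, 0.1047, 0.0105]
eef_rot: [-1.571, -0.0, 0.134]
force: [-0.1, 3.7, -4.3]
grip_width: 0.0418
```

>>> step_arm:
  plan:
    - {"grip": 1, "spin": 0, "slide": [0, 0, -0.0004]}
    - {"grip": 1, "spin": 0, "slide": [0, 0, -0.0003]}

```text
time_s: 16.12
ee_pos: [0.5319, 0.104, 0.0105]
eef_rot: [-1.571, -0.0, 0.134]
force: [-0.2, 4.4, -3.7]
grip_width: 0.0417
```

>>> step_arm:
  plan:
    - {"grip": 1, "spin": 0, "slide": [0, 0, -0.0004]}
    - {"grip": 1, "spin": 0, "slide": [0, 0, -0.0003]}

```text
time_s: 16.28
ee_pos: [0.5319, 0.1033, 0.0104]
eef_rot: [-1.571, 0.0, 0.134]
force: [-0.6, 3.8, -2.8]
grip_width: 0.0416
```

>>> step_arm:
  plan:
    - {"grip": 1, "spin": 0, "slide": [0, 0, -0.0004]}
    - {"grip": 1, "spin": 0, "slide": [0, 0, -0.0003]}

```text
time_s: 16.45
ee_pos: [0.5321, 0.1026, 0.0105]
eef_rot: [-1.571, -0.0, 0.134]
force: [-0.3, 3.3, -3.7]
grip_width: 0.0416
```

>>> step_arm:
  plan:
    - {"grip": 1, "spin": 0, "slide": [0, 0, -0.0004]}
    - {"grip": 1, "spin": 0, "slide": [0, 0, -0.0003]}

```text
time_s: 16.62
ee_pos: [0.5322, 0.1019, 0.0105]
eef_rot: [-1.571, -0.0, 0.134]
force: [-0.6, 3.7, -2.7]
grip_width: 0.0416
```

>>> step_arm:
  plan:
    - {"grip": 1, "spin": 0, "slide": [0, 0, -0.0004]}
    - {"grip": 1, "spin": 0, "slide": [0, 0, -0.0003]}

```text
time_s: 16.78
ee_pos: [0.5323, 0.1012, 0.0104]
eef_rot: [-1.571, -0.0, 0.134]
force: [-0.6, 5.0, -4.1]
grip_width: 0.0416
```

>>> step_arm:
  plan:
    - {"grip": 1, "spin": 0, "slide": [0, 0, -0.0004]}
    - {"grip": 1, "spin": 0, "slide": [0, 0, -0.0003]}

```text
time_s: 16.95
ee_pos: [0.5323, 0.1007, 0.0104]
eef_rot: [-1.571, 0.0, 0.134]
force: [-0.8, 6.1, -3.7]
grip_width: 0.0415
```

The push is rising, so I'll take smaller steps.

>>> step_arm:
  plan:
    - {"grip": 1, "spin": 0, "slide": [0, 0, -0.0003]}

```text
time_s: 17.03
ee_pos: [0.5323, 0.1005, 0.0104]
eef_rot: [-1.57, -0.0, 0.134]
force: [-1.1, 7.1, -4.4]
grip_width: 0.0417
```

>>> step_arm:
  plan:
    - {"grip": 1, "spin": 0, "slide": [0, 0, -0.0002]}

```text
time_s: 17.12
ee_pos: [0.5323, 0.1005, 0.0104]
eef_rot: [-1.57, 0.0, 0.134]
force: [-0.8, 8.5, -4.4]
grip_width: 0.0414
```

>>> step_arm:
  plan:
    - {"grip": 1, "spin": 0, "slide": [0, 0, -0.0002]}

```text
time_s: 17.2
ee_pos: [0.5324, 0.1003, 0.0104]
eef_rot: [-1.57, -0.0, 0.134]
force: [-0.8, 9.4, -4.0]
grip_width: 0.0418
```

>>> step_arm:
  plan:
    - {"grip": 1, "spin": 0, "slide": [0, 0, -0.0002]}

```text
time_s: 17.28
ee_pos: [0.5324, 0.1003, 0.0104]
eef_rot: [-1.57, 0.0, 0.134]
force: [-2.0, 9.4, -4.7]
grip_width: 0.0413
```

>>> step_arm:
  plan:
    - {"grip": 1, "spin": 0, "slide": [0, 0, -0.0002]}

```text
time_s: 17.37
ee_pos: [0.5324, 0.1002, 0.0104]
eef_rot: [-1.57, 0.0, 0.134]
force: [-1.9, 11.6, -4.5]
grip_width: 0.0412
```

>>> step_arm:
  plan:
    - {"grip": 1, "spin": 0, "slide": [0, 0, -0.0001]}

```text
time_s: 17.45
ee_pos: [0.5324, 0.1002, 0.0104]
eef_rot: [-1.57, -0.0, 0.134]
force: [-1.1, 11.8, -3.7]
grip_width: 0.0413
```

The push is now about +7.8 N over the steady rise, so it is snug. I'll let go in place.

>>> step_arm:
  plan:
    - {"grip": -1, "spin": 0, "slide": [0, 0, 0]}
    - {"grip": -1, "spin": 0, "slide": [0, 0, 0]}
    - {"grip": -1, "spin": 0, "slide": [0, 0, 0]}
    - {"grip": -1, "spin": 0, "slide": [0, 0, 0]}
    - {"grip": -1, "spin": 0, "slide": [0, 0, 0]}
    - {"grip": -1, "spin": 0, "slide": [0, 0, 0]}
    - {"grip": -1, "spin": 0, "slide": [0, 0, 0]}
    - {"grip": -1, "spin": 0, "slide": [0, 0, 0]}
    - {"grip": -1, "spin": 0, "slide": [0, 0, 0]}

```text
time_s: 18.2
ee_pos: [0.5325, 0.0994, 0.0104]
eef_rot: [-1.571, 0.0, 0.134]
force: [0.4, -0.5, 0.2]
grip_width: 0.0932
```

>>> step_arm:
  plan:
    - {"grip": -1, "spin": 0, "slide": [0, 0, 0.005]}
    - {"grip": -1, "spin": 0, "slide": [0, 0, 0.01]}
    - {"grip": -1, "spin": 0, "slide": [0, 0, 0.01]}
    - {"grip": -1, "spin": 0, "slide": [0, 0, 0.01]}
    - {"grip": -1, "spin": 0, "slide": [0, 0, 0.01]}
    - {"grip": -1, "spin": 0, "slide": [0, 0, 0.01]}
    - {"grip": -1, "spin": 0, "slide": [0, 0, 0.01]}
    - {"grip": -1, "spin": 0, "slide": [0, 0, 0.01]}
    - {"grip": -1, "spin": 0, "slide": [0, -0.02, 0.01]}
    - {"grip": -1, "spin": 0, "slide": [0, -0.03, 0.015]}
    - {"grip": -1, "spin": 0, "slide": [0, -0.03, 0.02]}
    - {"grip": -1, "spin": 0, "slide": [0, -0.03, 0.02]}
    - {"grip": -1, "spin": 0, "slide": [0, -0.03, 0.02]}
    - {"grip": -1, "spin": 0, "slide": [0, -0.03, 0.02]}
    - {"grip": -1, "spin": 0, "slide": [0, -0.03, 0.02]}
    - {"grip": -1, "spin": 0, "slide": [0, -0.03, 0.02]}
    - {"grip": -1, "spin": 0, "slide": [0, -0.02, 0.01]}
    - {"grip": -1, "spin": 0, "slide": [0, 0, 0]}

```text
time_s: 19.7
ee_pos: [0.5019, 0.3303, 0.2651]
eef_rot: [-1.568, -0.006, 0.136]
force: [0.2, -0.7, 1.0]
grip_width: 0.0939
```

Run:
```python
from h import *
s=cams.camera("side");t=cams.camera("top");cv2.imwrite("pics/is.png",s);cv2.imwrite("pics/it.png",t)
cv2.imwrite("pics/i1.png",np.hstack([cv2.resize(s[160:290,230:360],(400,400),interpolation=cv2.INTER_CUBIC),cv2.resize(t[130:260,290:420],(400,400),interpolation=cv2.INTER_CUBIC)]))
o=get_obs();print(o["ee_pos"],o["force"])
```

```text
[0.50145643 0.32795739 0.26036188] [ 0.83287135 -0.30337069 -0.42590399]
```

View pics/i1.png

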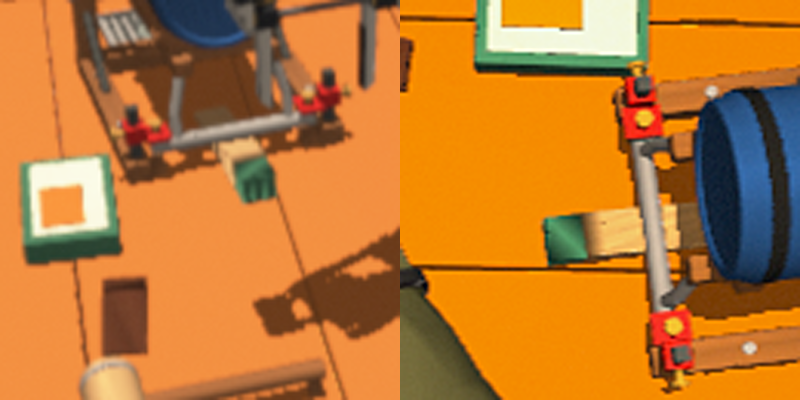

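View pics/is.png

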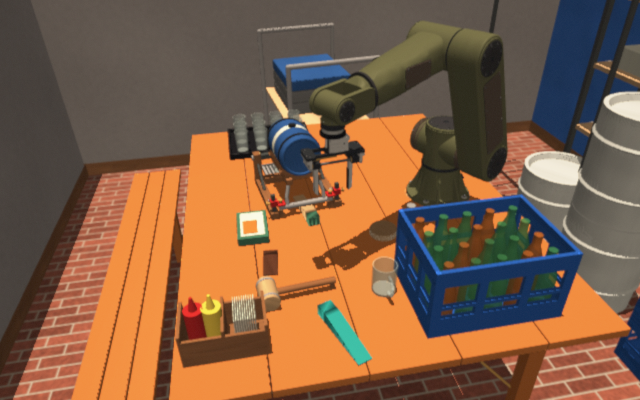

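The wedge is in the middle under the bar with its green end at crop (567,240), and the bar is up at both lips. One last number check, then I hand in.

Run:
```python
from h import *
k=400/130
a=pl("top",290+145/k-.3,130+219/k-.3,.038);b=pl("top",290+148/k-.3,130+264/k-.3,.038)
m=(a+b)/2;C=np.array([.5433,.0195]);f=np.array([.1335,-.991]);l=np.array([.991,.1335])
print(m,"along",(m[:2]-C)@f,"lat",(m[:2]-C)@l,"expected",(np.array([.5294,.1228])-C)@f)
from station import hand_in
print(hand_in())
```

```text
[0.52654773 0.12407146 0.038     ] along -0.10586674357069516 lat -0.0026412110877574394 expected -0.10422595
the job is handed in; nothing more can be done
None
```

I slid the beech wedge, thin end first, straight in under the middle of the foot bar until the bar met the stop's screws. Then I let go, backed the arm away and handed the job in at about 20 s; no verdict was given.

- **Push:** it took about 4 to 5 N while the bar rose and 11.8 N at the end, about 7.8 N more. That is inside the 6 to 10 N snug range. My last steps were 0.1 to 0.3 mm.
- **After letting go:** the pictures show the bar still up under both red lips and the wedge in place. The last camera fix puts the wedge's back end within 1.6 mm of where I released it along the push line and 2.6 mm off centre. That is about as fine as the cameras measure.
- **Not checked:** I could not measure the load left on the screws after release. The other things showed no sign of having moved, though I only compared them by eye. The final pictures don't show the mug under the tap clearly.
- **Slips:** two move calls were refused for a missing key; the arm did not move.

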